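# Put the radio-mic batteries on charge

## Task

Put all the battery cassettes on the counter on charge for tonight's radio microphones: first switch the charging case off at its rocker, then slide its lid right open, lay every cassette flat in the case with its grip rib up, slide the lid shut until it snaps home over the end ridge, and only then switch the rocker back on. Leave everything else on the counter where it is.

Things in the scene. Friction and masses are not known exactly. Their poses are not given: they have to be found in the camera images.
- charger: Grey fixed charging case: open-topped box with sliding lid and, at its -x end, a block with the rocker. Origin on the counter under the centre of the box; +x is the way the lid opens, z up. The box spans x -88..+88, y -83..+83 mm; end wall at +x 57 mm high with the ridge bead on it, at -x 62 mm; two 8 mm rails (top 56 mm) run on to x +188 to carry the open lid; switch block x -160..-88, y -83..+83, 44 mm high.
- case_floor (a point): Centre of the box's inner floor, 6 mm above the counter, axes as the case. Inside is clear x -80..+80, y -75..+75 mm; the lid's guide lips along both sides, top 66 mm above the counter, leave 144 mm between them. Four cassettes fit two by two, say at x -41 and +32, y +-34 mm, long side along x; lying on the floor their centre point is 28 mm above the counter.
- lid_pull (a point): Centre of the black bar pull on the lid: 14 mm thick along the sliding direction, 60 mm long across it, 22 mm high, on the 168 x 158 x 5 mm aluminium lid whose top is 62 mm above the counter (bar top 84 mm). The point is 73 mm above the counter and, lid shut, 10 mm to +x of the case's centre. Axes as the case.
- lid (a joint): Travel of the lid in m: 0 shut, 0.160 fully open (stop; the box is then wholly uncovered); captive in its channel. Between about 0.001 and 0.010 a bead under it rides over the sprung end ridge, which takes about 10 to 12 N either way and snaps; elsewhere it slides with about 2 N and stays where left. Shut means snapped home over the ridge (below 0.003).
- rocker (a joint): Tilt of the rocker in rad: +0.25 on, -0.25 off. Sprung over-centre: it snaps away from 0 to either stop. Pressing the raised end down by a little over half of its 14 mm travel, with about 7 N, flips it.
- rocker_pivot (a point): Centre of the rocker, on its pivot line (along the case's x), 61 mm above the counter at x -124 mm of the case. The rocker is a black paddle 40 mm along the case's x, 72 mm along its y, 10 mm thick. Fixed point, axes as the case.
- rocker_on_end (a point): Top of the rocker's ON end (with a small white dot), 27 mm from the pivot towards the case's +y; about 73 mm above the counter when raised (off), 59 mm when down (on).
- rocker_off_end (a point): Top of the rocker's plain OFF end, 27 mm from the pivot towards the case's -y; about 73 mm above the counter when raised (on), 59 mm when down (off).
- pack1_mid (a point): Centre (half-way up, 22 mm above its underside) of battery cassette 1: a black slab 66 (x) x 50 (y) x 20 mm, with a grey grip rib standing on its top along its x: 50 mm long, 12 mm thick (y), 24 mm high; 44 mm high in all, 160 g. Lies rib up; gripped by the rib from above. May be absent.
- pack2_mid (a point): Centre (half-way up, 22 mm above its underside) of battery cassette 2: a black slab 66 (x) x 50 (y) x 20 mm, with a grey grip rib standing on its top along its x: 50 mm long, 12 mm thick (y), 24 mm high; 44 mm high in all, 160 g. Lies rib up; gripped by the rib from above. May be absent.
- pack3_mid (a point): Centre (half-way up, 22 mm above its underside) of battery cassette 3: a black slab 66 (x) x 50 (y) x 20 mm, with a grey grip rib standing on its top along its x: 50 mm long, 12 mm thick (y), 24 mm high; 44 mm high in all, 160 g. Lies rib up; gripped by the rib from above. May be absent.
- pack4_mid (a point): Centre (half-way up, 22 mm above its underside) of battery cassette 4: a black slab 66 (x) x 50 (y) x 20 mm, with a grey grip rib standing on its top along its x: 50 mm long, 12 mm thick (y), 24 mm high; 44 mm high in all, 160 g. Lies rib up; gripped by the rib from above. May be absent.
- shock_mount: Chrome microphone shock mount on a round foot, 76 mm across, 130 mm high; origin under its foot. Leave alone.
- bnc: Brass BNC connector, 42 mm long, 15 mm thick, lying; origin under it. Leave alone.
- fader_cap: Black fader cap, 30 x 14 x 15 mm; origin under it. Leave alone.
- tape_roll: Roll of cloth tape, 110 mm across, 48 mm high; origin under it. Leave alone.
- mug: White mug, 80 mm across, 90 mm high; origin under it. Leave alone.
- torch: Dark steel torch lying flat, 130 mm long, 30 mm thick; origin under it. Leave alone.
Not all that is in view belongs to the job. Leave any brown or turquoise look-alike of the part that bears pack1_mid alone.

How it is judged:
By the outcome, as a careful person would: the job done as asked, in the order asked, and still so for the second after the job is handed in, with the robot touching nothing.
Of pack1, pack2, pack3, pack4 only 3 to 4 are there at a start; the rules pass over those that are not, and their reading is None.
At some moment in a run one of pack1, pack2, pack3, pack4 may be knocked a few centimetres aside while the robot is not near it.
Once in a run the grip may slacken for a moment while it holds something.
It also fails if it takes over 210 s, if anything falls off the work surface, if the arm or the gripper's body presses on something with over 40 N, if the wrist force passes 120 N, or if a joint passes its speed limit or range.

## Robot

A 6-joint arm with a two-finger parallel gripper is mounted at the origin on the work surface. World frame = base frame: x ahead of the robot, y to its left, z up, the work surface at z = 0. Lengths are in m, angles in degrees, forces in N, time in s.
With the tool pointing down it reaches from about 0.25 to 0.725 m from the base axis. Payload 9.7 kg.
Tool frame: the origin (TCP) lies midway between the tips of the shut fingers; the grasp point (between the pads) lies 19 mm behind it (bot.pinch_z is the distance from the TCP to the grasp point, in m); z points along the fingers, y is the line along which they close (so a half turn about z gives the same grasp; the last joint's range is limited). The gripper opens to 85 mm and grips with 20 to 120 N. Pads are 22 mm wide; open, the fingers measure 114 mm over their backs; the gripper's body (76 mm by 85 mm) begins 54 mm behind the grasp point. The pads swing forward as they close: fully open they stand 13 mm farther back than shut.
Start: joints at [-69.041, 4.979, 10.078, 95.1, 0, 90], TCP at [0.197, -0.514, 0.231] pointing down, gripper open.
Joint ranges: [-179.16, 179.16], [-48.56, 103.87], [-65.8, 70.77], [-126.05, 130.52], [-82.76, 87.17], [-180, 180]. Speed limits (degrees/s): [127.2, 127.2, 147.25, 180, 180, 180].

## Interface

Orientations are given as [roll, pitch, yaw] about the fixed x, y, z axes, in that order (R = Rz(yaw) Ry(pitch) Rx(roll)).
In Python, from workcell import sensors, camera, camera_params, ticket, bot gives the robot as it stands.
- The arm moves only by the shell command python3 -m jog 'ROWS' [FORCE]. ROWS is JSON, a list that holds one entry, the list of rows, each a list of 5 numbers: the shift along the world's x, y, z in units of 50 mm (1.0 is 50 mm), then the turn about the world's z in units of 5 degrees (1.0 is 5 degrees), then the opening, from 0 (shut) to 1 (fully open). In form: [[[tx, ty, tz, yaw, grip], ...]]. A call has 1 to 8 rows; each row shifts and turns the commanded pose from where the row before left it; what a row does not reach is not made up. A row lasts 1/10 s, in which the tool goes at most 50 mm and 8.59 degrees, less where a joint would pass 70% of its speed; a pose out of reach is approached as far as the arm can. A call is refused whole if a number of a shift passes 1 or a number of a turn 1, either way. A call with a gripper value outside its range is refused whole. The fingers move at their own pace and stop on an object; FORCE is the grip in N (left out, the last holds). Time passes only in rows, so rows that do not move let the fingers close. It gives the time, the measured TCP pose, the force, the opening and the grip force at its end, in the units of the state.
- sensors.get_obs(): the state, without advancing time (a new reading comes with each control period).
- camera(name): name is "side" or "top" or "wrist"; returns the picture (384x512x3 uint8, blue, green, red); there is no depth.
- camera_params(name): a dict with "fx", "fy", "cx", "cy" (pixels), "k1" (the pictures are not rectified: a ray, as slopes to the right and down, at radius r is drawn at 1 + k1 r^2 times it, then the intrinsics apply), "T" (4x4, takes a point from camera to world coordinates); the wrist camera has in their place "tool_from_camera" (4x4, takes a point from camera to tool coordinates, whose origin is the TCP and whose axes are the flange's). Camera axes: x right, y down, z forward; pixel columns grow to the right and rows downward; lengths in m; the calibration is good to about 2 mm. A picture is of the moment at which its call begins: read the wrist's pose just before it. camera_params takes no time and is no camera call.
- ticket.job_done(): hands the job in; it is judged then, once.
The state is a dict: "time": time; "q": joint angles; "qd": joint speeds; "joint_efforts": joint torques, N m; "ee_pos": TCP position; "tcp_rot": TCP orientation; "wrist_force": force on the tool from outside, world axes, zero at the start; "torque": the same for the moment, N m; "opening": finger opening in m; "grasp_force": force on a finger pad.
Only numpy, scipy, OpenCV 4.12 (cv2) and the standard library are available. Lean on these libraries where they do the work, as an engineer would, in place of code of your own. Each camera call takes 0.05 s, during which the arm holds its last target. There are 200 camera calls.

## Working session

There is one attempt and no reset: what is moved stays moved. The work goes in short steps, Python scripts to look and compute and a shell command to move; the robot and the scene stay as the last step left them, time stands still between calls to the robot, and variables do not carry over. Pictures are saved under pics/ and viewed, at most 14 in all, crops included, and the job is handed in when it is done.

```bash
ls; mkdir -p pics
python3 - <<'E'
from workcell import sensors, camera, camera_params, bot
import cv2
for n in("top","side"):
    p=camera_params(n); print(n,p)
    cv2.imwrite(f"pics/{n}0.png",cv2.resize(camera(n),(800,600),interpolation=cv2.INTER_CUBIC))
print(camera_params("wrist"));print(sensors.get_obs())
E
```

```text
pics
top {'fx': 417.93740511553153, 'fy': 417.93740511553153, 'cx': 254.35685922870493, 'cy': 188.10483292067826, 'k1': -0.13556092638365252, 'T': array([[ 0.0073219 , -0.99387935,  0.11022808,  0.43723766],
       [-0.9995954 , -0.01030431, -0.0265114 , -0.08384047],
       [ 0.02748496, -0.10998937, -0.99355267,  1.11736834],
       [ 0.        ,  0.        ,  0.        ,  1.        ]])}
side {'fx': 384.01435183626796, 'fy': 384.01435183626796, 'cx': 265.9368626938548, 'cy': 199.44322297450591, 'k1': -0.12662055986820753, 'T': array([[-0.84276941, -0.35550435,  0.40417369,  0.07445609],
       [-0.53823952,  0.56516349, -0.62521073,  0.65035845],
       [-0.00615907, -0.74445073, -0.66764899,  0.86927412],
       [ 0.        ,  0.        ,  0.        ,  1.        ]])}
{'fx': 264.9501600363374, 'fy': 264.9501600363374, 'cx': 252.11284686486044, 'cy': 191.44953087829117, 'k1': -0.046579660003065675, 'tool_from_camera': array([[-3.75332732e-04, -9.48756292e-01, -3.16008476e-01,
         8.15926768e-02],
       [ 9.99999651e-01, -1.20219745e-04, -8.26792259e-04,
        -7.60299945e-04],
       [ 7.46433900e-04, -3.16008676e-01,  9.48756006e-01,
        -1.43305080e-01],
       [ 0.00000000e+00,  0.00000000e+00,  0.00000000e+00,
         1.00000000e+00]])}
{'time': 0.1, 'q': array([-6.90423103e+01,  5.00812860e+00,  1.00390282e+01,  9.50988508e+01,
        1.53165439e-04,  9.00007512e+01]), 'qd': array([ 0.02714041, -0.03231795,  0.17015425, -0.11116585,  0.00177447,
        0.01876415]), 'joint_efforts': array([ 1.57262151e-03, -5.21561301e+01,  4.65654480e+01,  1.59647665e-02,
        2.82821412e-05, -7.30268624e-06]), 'ee_pos': array([ 0.19665232, -0.5134276 ,  0.23065254]), 'tcp_rot': array([-1.79932049e+02, -1.52274479e-04,  2.09569384e+01]), 'wrist_force': array([ 0.64360823, -0.01486923, -0.38227461]), 'torque': array([-0.01789974,  0.02059951,  0.00901059]), 'grasp_force': 0.0, 'opening': 0.0855307872425157}
```

View pics/top0.png

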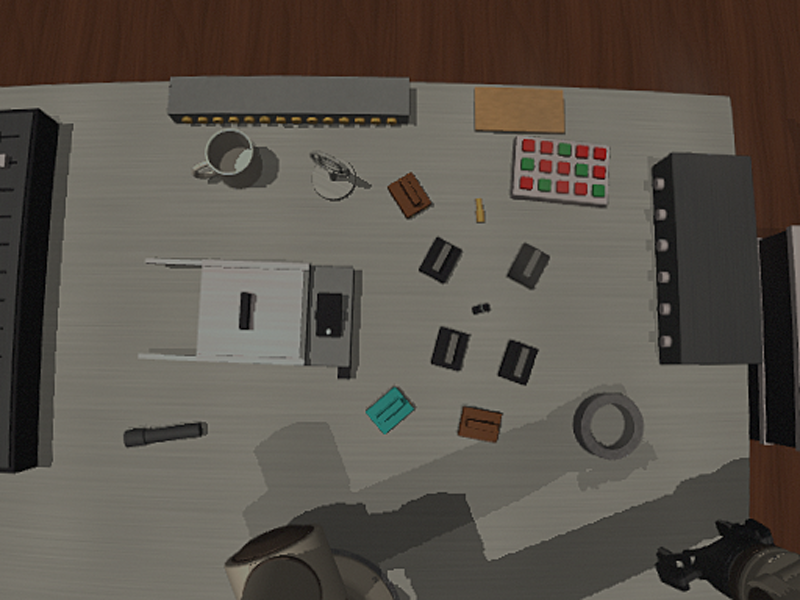

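View pics/side0.png

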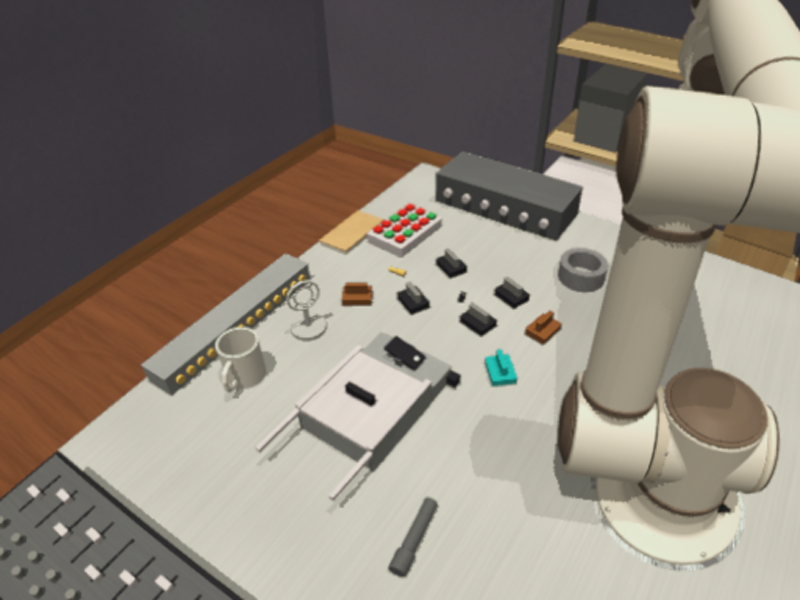

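The top view shows the charger at (280,315), with its rocker at (328,315) and the white dot at (328,330), which is the ON end. Its lid pull is at (246,311), and the lid opens to image left.

Possible cassettes:
- **Black:** (440,260), (528,266), (450,348) and (518,362).
- **Brown, leave alone:** (409,195) and (481,423).
- **Turquoise, leave alone:** (391,410).
- **Fader cap, leave alone:** (481,309).

I choose the four black ones and will check them in a close crop.

```bash
cat > h.py <<'E'
import numpy as np, cv2
from workcell import sensors, camera, camera_params, bot
def w(n,u,v,z,T=None):
    p=camera_params(n)
    K=np.array([[p['fx'],0,p['cx']],[0,p['fy'],p['cy']],[0,0,1]])
    a=cv2.undistortPoints(np.array([[[u,v]]],float),K,np.array([p['k1'],0,0,0.]))[0,0]
    T=p['T'] if T is None else T
    d=T[:3,:3]@np.array([a[0],a[1],1]); o=T[:3,3]
    return (o+d*(z-o[2])/d[2])[:2]
def crop(n,u0,v0,W,H,s,f):
    cv2.imwrite(f,cv2.resize(camera(n)[v0:v0+H,u0:u0+W],None,fx=s,fy=s,interpolation=cv2.INTER_CUBIC))
E
python3 - <<'E'
from h import *
crop("top",255,145,100,105,5,"pics/packs.png")
crop("top",85,155,150,90,5,"pics/case.png")
E
```

```text
(no output)
```

View pics/packs.png

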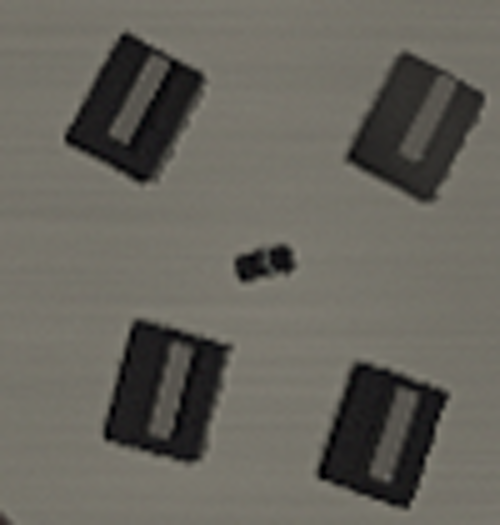

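View pics/case.png

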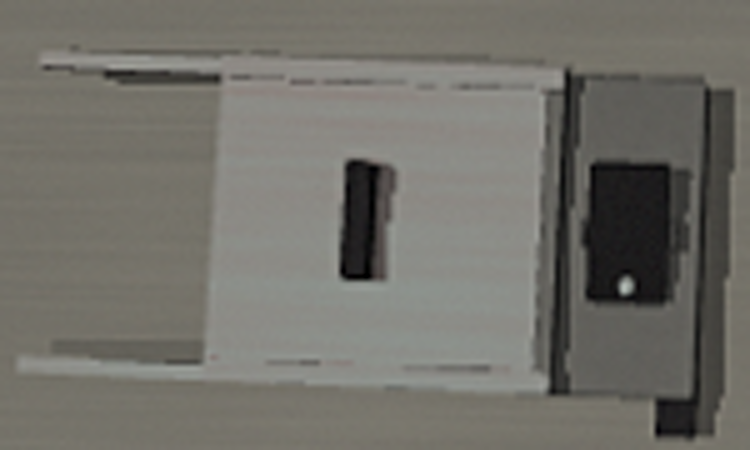

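The crop shows four black cassettes with light grey ribs, at (135,108), (417,127), (168,390) and (383,435). The second is a slightly paler black, and the small fader cap is at (265,263). In the case crop the lid is shut, with the pull bar at (358,220), the rocker at (628,232) and its dot at (625,286).

Run:
```python
from h import *
np.set_printoptions(precision=4,suppress=True)
c=camera("top")
def P(x,y,z,u0,v0): return w("top",(x+.5)/5-.5+u0,(y+.5)/5-.5+v0,z)
for n,cs,r in [("A",[(125,32),(205,75),(150,184),(65,138)],[(157,57),(122,142)]),("B",[(403,52),(485,95),(433,202),(347,158)],[(445,75),(412,160)]),
 ("C",[(135,320),(230,347),(198,462),(104,438)],[(182,342),(162,438)]),("D",[(357,362),(447,394),(408,507),(320,478)],[(405,388),(380,480)])]:
    a=np.array([P(x,y,.02,255,145) for x,y in cs]); b=np.array([P(x,y,.044,255,145) for x,y in r])
    e=(a[0]+a[1]-a[2]-a[3]); d=b[0]-b[1]
    print(n,"slab",a.mean(0),np.linalg.norm(e)/2,np.degrees(np.arctan2(e[1],e[0])),"rib",b.mean(0),np.linalg.norm(d),np.degrees(np.arctan2(d[1],d[0])))
    x,y=np.mean(cs,0); print(c[int(145+y/5)-4:int(145+y/5)+5,int(255+x/5)-4:int(255+x/5)+5].reshape(-1,3).min(0), c[int(145+y/5)-1:int(145+y/5)+1,int(255+x/5)-1:int(255+x/5)+1].mean((0,1)))
Q=lambda x,y,z:P(x,y,z,85,155)
print("bar",Q(358,220,.084), "ends",Q(358,160,.084),Q(356,280,.084))
print("rock",np.mean([Q(592,163,.066),Q(670,165,.066),Q(667,302,.066),Q(587,299,.066)],0),"dot",Q(625,286,.06))
print("rails",Q(40,52,.056),Q(565,68,.066),Q(18,360,.056),Q(550,392,.066))
print("block",Q(572,78,.044),Q(705,78,.044),Q(692,397,.044),Q(560,393,.044))
print("lid", Q(222,78,.062),Q(206,362,.062))
```

```text
A slab [ 0.619  -0.1861] 0.06607985709126768 -27.796854795861364 rib [ 0.6191 -0.1855] 0.048779993421778564 -22.131340281622247
[9 9 5] [78.5  84.25 87.  ]
B slab [ 0.6105 -0.3376] 0.06581428045161757 -27.625606550028696 rib [ 0.6117 -0.3382] 0.049138798981676175 -22.117442777395162
[38 42 43] [72.   77.75 80.75]
C slab [ 0.4678 -0.2022] 0.06351406653444475 -15.16965649153489 rib [ 0.468  -0.2023] 0.05046633819491536 -11.815523865697047
[12  7 10] [82.25 89.25 91.75]
D slab [ 0.4454 -0.3171] 0.06391079136514465 -19.040007605689958 rib [ 0.4459 -0.317 ] 0.049374889493707 -15.884180060228093
[20 19 19] [41.25 44.   44.5 ]
bar [0.5231 0.1324] ends [0.5531 0.1333] [0.4933 0.1324]
rock [ 0.52   -0.0013] dot [0.4931 0.0007]
rails [0.6111 0.309 ] [0.6033 0.0329] [0.4513 0.313 ] [0.4393 0.0369]
block [0.6016 0.0315] [ 0.6023 -0.0375] [ 0.4375 -0.0332] [0.4389 0.0343]
lid [0.5972 0.21  ] [0.4519 0.2127]
```

Yes: the lid opens towards world +y and the case yaw is about 88.3°. The rocker's raised OFF end is at about (0.547, -0.002). I'll move above it with the fingers shut.

```bash
python3 -m jog '[[[0.5,0.73,0,-0.32,0],[0.5,0.73,0,-0.32,0],[0.5,0.73,0,-0.32,0],[0.5,0.73,0,-0.32,0],[0.5,0.73,0,-0.32,0],[0.5,0.73,0,-0.32,0],[0.5,0.73,0,-0.32,0]]]'; python3 -m jog '[[[0.5,0.73,0,-0.32,0],[0.5,0.73,0,-0.32,0],[0.5,0.73,0,-0.32,0],[0.5,0.73,0,-0.32,0],[0.5,0.73,0,-0.32,0],[0.5,0.73,0,-0.32,0],[0.5,0.73,0,-0.32,0],[0,0,0,0,0]]]'; python3 -m jog '[[[0,0,-0.7,0,0],[0,0,-0.7,0,0],[0,0,-0.7,0,0],[0,0,-0.5,0,0],[0,0,0,0,0],[0,0,0,0,0]]]'
```

```text
time: 0.95
ee_pos: [0.3723, -0.2565, 0.2314]
tcp_rot: [180.0, -0.0, 9.7]
wrist_force: [0.4, -0.8, -0.4]
opening: 0.0004
grasp_force: 0.0
time: 1.75
ee_pos: [0.5484, -0.0049, 0.23]
tcp_rot: [-179.7, 0.1, -0.5]
wrist_force: [-0.5, 0.2, 0.2]
opening: -0.0
grasp_force: 0.0
time: 2.35
ee_pos: [0.5465, -0.0086, 0.102]
tcp_rot: [-179.8, 0.0, -1.0]
wrist_force: [0.1, -0.8, 0.8]
opening: -0.0002
grasp_force: 0.0
```

```bash
python3 -m jog '[[[0,0.12,-0.4,0,0],[0,0,-0.2,0,0],[0,0,-0.1,0,0],[0,0,-0.1,0,0],[0,0,0,0,0],[0,0,0,0,0]]]';  python3 -m jog '[[[0,0,-0.06,0,0],[0,0,0,0,0],[0,0,0,0,0]]]'
```

```text
time: 2.95
ee_pos: [0.5464, -0.0053, 0.0614]
tcp_rot: [-179.6, 0.0, -0.7]
wrist_force: [0.1, 0.0, 1.4]
opening: -0.0001
grasp_force: 0.0
time: 3.25
ee_pos: [0.5466, -0.0052, 0.0604]
tcp_rot: [-179.6, -0.1, -0.7]
wrist_force: [-6.0, -0.1, 15.5]
opening: -0.0001
grasp_force: 7.0
```

```bash
python3 -m jog '[[[0,0,0.5,0,0],[0,0,0.7,0,0],[0,0,0.7,0,0],[-0.1,0.5,0.2,0,0.5],[-0.1,0.7,0,-0.1,0.5],[-0.14,0.8,0,-0.1,0.5],[-0.14,0.75,0,0,0.5],[0,0,0,0,0.5]]]'; python3 -m jog '[[[0,0,0,0,0.5],[0,0,0,0,0.5]]]'
python3 - <<'E'
from h import *
o=sensors.get_obs();print(o['ee_pos'],o['tcp_rot'])
cv2.imwrite("pics/w1.png",camera("wrist")); crop("side",180,190,130,110,5,"pics/s1.png")
E
```

```text
time: 4.05
ee_pos: [0.5244, 0.0616, 0.1621]
tcp_rot: [-176.4, 0.2, 4.8]
wrist_force: [0.6, -0.2, 0.0]
opening: 0.0426
grasp_force: 0.0
time: 4.25
ee_pos: [0.5256, 0.0594, 0.1628]
tcp_rot: [-176.5, 0.1, 4.6]
wrist_force: [-0.1, 0.9, 0.7]
opening: 0.0428
grasp_force: 0.0
[0.52562472 0.05940485 0.16284334] [-1.76506046e+02  8.01053799e-02  4.62092335e+00]
```

View pics/w1.png

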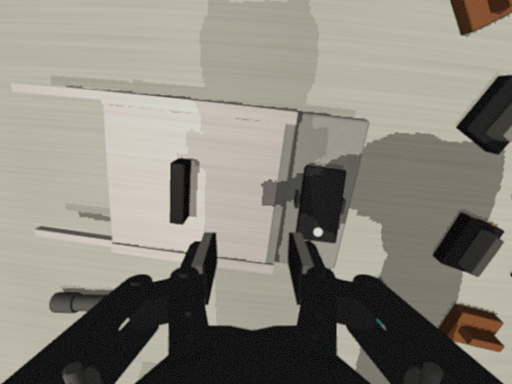

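```bash
python3 -m jog '[[[0,0,0,0,0.5],[0,0,0,0,0.5]]]'
python3 - <<'E'
from h import *
np.set_printoptions(precision=2,suppress=True)
o=sensors.get_obs();print(o['q'],o['qd'],o['joint_efforts'])
E
```

```text
time: 4.55
ee_pos: [0.5258, 0.0591, 0.1632]
tcp_rot: [-176.5, 0.0, 4.6]
wrist_force: [-0.2, -0.6, 0.0]
opening: 0.0427
grasp_force: 0.0
[  4.53   1.27  -1.38  87.39   3.5  179.94] [ 0.01 -0.04  0.03  0.02  0.1  -0.02] [  0.03 -48.44  47.02   0.01   0.2    0.  ]
```

View pics/s1.png

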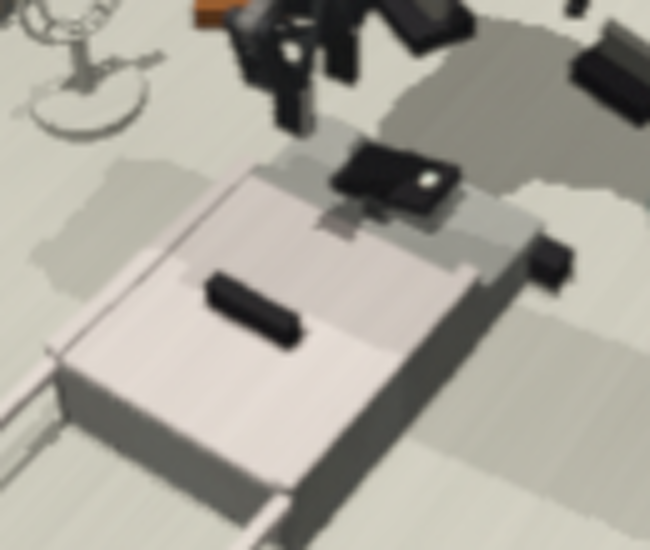

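The wrist joint reached its range limit at q6 = 180°, so I'll use the half-turn equivalent and rotate by about +174°. The picture shows the rocker's dot end standing up, so the case is off.

```bash
python3 -m jog '[[[0,0,0,1,0.5],[0,0,0,1,0.5],[0,0,0,1,0.5],[0,0,0,1,0.5],[0,0,0,1,0.5],[0,0,0,1,0.5],[0,0,0,1,0.5],[0,0,0,1,0.5]]]'; python3 -m jog '[[[0,0,0,1,0.5],[0,0,0,1,0.5],[0,0,0,1,0.5],[0,0,0,1,0.5],[0,0,0,1,0.5],[0,0,0,1,0.5],[0,0,0,1,0.5],[0,0,0,1,0.5]]]';python3 -m jog '[[[0,0,0,1,0.5],[0,0,0,1,0.5],[0,0,0,1,0.5],[0,0,0,1,0.5],[0,0,0,1,0.5],[0,0,0,1,0.5],[0,0,0,1,0.5],[0,0,0,1,0.5]]]';python3 -m jog '[[[0,0,0,1,0.5],[0,0,0,1,0.5],[0,0.2,0,1,0.5],[0,0.2,0,1,0.5],[0,0.2,0,1,0.5],[0,0.2,0,1,0.5],[0,0.2,0,1,0.5],[0,0.2,0,1,0.5]]]';python3 -m jog '[[[0,0.2,0,1,0.5],[0,0,0,1,0.5],[0,0,0,0.74,0.5],[0,0,0,0,0.5],[0,0,0,0,0.5]]]'
python3 - <<'E'
from h import *
print(sensors.get_obs()['q'])
E
```

```text
time: 5.35
ee_pos: [0.5258, 0.0592, 0.1633]
tcp_rot: [-176.5, 0.0, 44.8]
wrist_force: [-0.1, -0.7, 0.9]
opening: 0.0429
grasp_force: 0.0
time: 6.15
ee_pos: [0.5259, 0.0592, 0.1633]
tcp_rot: [-176.5, 0.0, 84.8]
wrist_force: [0.7, 0.4, 0.8]
opening: 0.0428
grasp_force: 0.0
time: 6.95
ee_pos: [0.5259, 0.0592, 0.1633]
tcp_rot: [-176.5, 0.0, 124.8]
wrist_force: [0.1, 1.0, -0.4]
opening: 0.0429
grasp_force: 0.0
time: 7.75
ee_pos: [0.5259, 0.1197, 0.1633]
tcp_rot: [-176.5, 0.0, 164.8]
wrist_force: [0.3, -0.5, 0.4]
opening: 0.0428
grasp_force: 0.0
time: 8.25
ee_pos: [0.5258, 0.1293, 0.1634]
tcp_rot: [-176.5, 0.1, 178.2]
wrist_force: [0.5, -0.1, -0.4]
opening: 0.0429
grasp_force: 0.0
[15.57815536  3.93268904  1.38473389 88.45284796 -3.35917852 17.42257257]
```

A 3.5° tilt from that limit has stayed in the commanded pose. I'll try to cancel it by running into the opposite wrist limit, up high here.

```bash
for i in 1 2 3 4; do python3 -m jog '[[[0,0,0,1,0.5],[0,0,0,1,0.5],[0,0,0,1,0.5],[0,0,0,1,0.5],[0,0,0,1,0.5],[0,0,0,1,0.5],[0,0,0,1,0.5],[0,0,0,1,0.5]]]' >/dev/null; done; python3 -m jog '[[[0,0,0,1,0.5],[0,0,0,1,0.5],[0,0,0,1,0.5],[0,0,0,1,0.5],[0,0,0,1,0.5],[0,0,0,1,0.5]]]'; python3 -m jog '[[[0,0,0,1,0.5],[0,0,0,0.5,0.5],[0,-0.2,0,0,0.5],[0,-0.2,0,0,0.5],[0,0,0,0,0.5],[0,0,0,0,0.5]]]';  python3 - <<'E'
from h import *
print(sensors.get_obs()['q'])
E
```

```text
time: 12.05
ee_pos: [0.5258, 0.1292, 0.1633]
tcp_rot: [-176.5, 0.1, 8.4]
wrist_force: [-0.9, -1.1, 0.4]
opening: 0.0427
grasp_force: 0.0
time: 12.65
ee_pos: [0.5193, 0.1359, 0.1634]
tcp_rot: [-177.7, 0.0, 13.4]
wrist_force: [0.9, -0.2, 0.4]
opening: 0.0426
grasp_force: 0.0
[  13.42903881    2.31193442   -0.26428818   87.45515606    2.32122541
 -179.93131081]
```

```bash
python3 -m jog '[[[0,-0.2,0,0,0.5],[0,-0.2,0,0,0.5],[0,0,0,0,0.5],[0,0,0,0,0.5]]]';python3 -m jog '[[[0,-0.2,0,0,0.5],[0,-0.2,0,0,0.5],[0,0,0,0,0.5],[0,0,0,0,0.5]]]'
```

```text
time: 13.05
ee_pos: [0.5171, 0.1254, 0.1634]
tcp_rot: [-178.1, 0.0, 12.6]
wrist_force: [-0.0, -0.0, 0.4]
opening: 0.0425
grasp_force: 0.0
time: 13.45
ee_pos: [0.5151, 0.115, 0.1634]
tcp_rot: [-178.5, 0.0, 11.7]
wrist_force: [-0.7, -0.5, -0.2]
opening: 0.0429
grasp_force: 0.0
```

```bash
python3 -m jog '[[[0,-0.2,0,0,0.5],[0,-0.2,0,0,0.5],[0,-0.2,0,0,0.5],[0,-0.2,0,0,0.5],[0,0,0,0,0.5],[0,0,0,0,0.5]]]';python3 -m jog '[[[0,-0.2,0,0,0.5],[0,-0.2,0,0,0.5],[0,-0.2,0,0,0.5],[0,0,0,0,0.5],[0,0,0,0,0.5]]]'
```

```text
time: 14.05
ee_pos: [0.5115, 0.0944, 0.1633]
tcp_rot: [-179.4, 0.0, 10.1]
wrist_force: [0.3, -0.8, -0.4]
opening: 0.0425
grasp_force: 0.0
time: 14.55
ee_pos: [0.509, 0.0793, 0.1633]
tcp_rot: [180.0, 0.0, 8.8]
wrist_force: [-0.7, 0.9, -0.1]
opening: 0.0428
grasp_force: 0.0
```

Tilt is gone. Now I turn back to yaw 178.3° and move over the bar pull.

```bash
for i in 1 2 3 4; do python3 -m jog '[[[0,0,0,-1,0.5],[0,0,0,-1,0.5],[0,0,0,-1,0.5],[0,0,0,-1,0.5],[0,0,0,-1,0.5],[0,0,0,-1,0.5],[0,0,0,-1,0.5],[0,0,0,-1,0.5]]]' >/dev/null; done; python3 -m jog '[[[0.07,0.27,0,-1,0.5],[0.07,0.27,0,-1,0.5],[0.07,0.26,0,-1,0.5],[0.07,0.26,0,-1,0.5],[0,0,0,-1,0.5],[0,0,0,-1,0.5],[0,0,0,-0.1,0.5],[0,0,0,0,0.5]]]'; python3 -m jog '[[[0,0,-0.6,0,0.5],[0,0,-0.5,0,0.5],[0,0,0,0,0.5],[0,0,0,0,0.5]]]'
python3 - <<'E'
from h import *
o=sensors.get_obs();print(o['q'],o['ee_pos'])
cv2.imwrite("pics/w2.png",camera("wrist"))
E
```

```text
time: 18.55
ee_pos: [0.523, 0.1325, 0.1633]
tcp_rot: [180.0, 0.1, 178.4]
wrist_force: [0.3, -0.5, -0.7]
opening: 0.0428
grasp_force: 0.0
time: 18.95
ee_pos: [0.5229, 0.1323, 0.1088]
tcp_rot: [180.0, 0.0, 178.4]
wrist_force: [0.2, 0.7, 1.1]
opening: 0.0426
grasp_force: 0.0
[ 1.42050425e+01  2.82380739e+00 -5.73610405e+00  8.14061654e+01
 -2.88833175e-03  1.58233757e+01] [0.52285692 0.13233728 0.10876784]
```

View pics/w2.png

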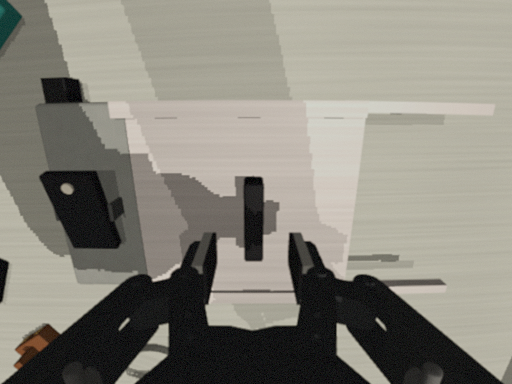

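The bar (u≈253) is centred between the fingers, and the dot end of the rocker (67,188) is raised, so it is off. I descend, grip and slide the lid.

```bash
python3 -m jog '[[[0,0,-0.4,0,0.5],[0,0,-0.3,0,0.5],[0,0,-0.14,0,0.5],[0,0,0,0,0.5],[0,0,0,0,0.5]]]'; python3 -m jog '[[[0,0,0,0,0],[0,0,0,0,0],[0,0,0,0,0],[0,0,0,0,0],[0,0,0,0,0]]]' 50; python3 -m jog '[[[0,0.1,0,0,0],[0,0.1,0,0,0],[0.01,0.2,0,0,0],[0.01,0.4,0,0,0],[0.02,0.5,0,0,0],[0.02,0.5,0,0,0],[0.02,0.5,0,0,0],[0,0,0,0,0]]]'; python3 -m jog '[[[0.01,0.4,0,0,0],[0.01,0.3,0,0,0],[0,0.15,0,0,0],[0,0.1,0,0,0],[0,0,0,0,0],[0,0,0,0,0]]]'
```

```text
time: 19.5
ee_pos: [0.5232, 0.1325, 0.0669]
tcp_rot: [180.0, 0.1, 178.3]
wrist_force: [0.2, -0.4, -0.3]
opening: 0.0427
grasp_force: 0.0
time: 20.0
ee_pos: [0.5234, 0.1327, 0.0671]
tcp_rot: [180.0, 0.1, 178.3]
wrist_force: [-1.0, 1.0, 5.8]
opening: 0.0126
grasp_force: 51.1
time: 20.8
ee_pos: [0.5267, 0.2504, 0.0671]
tcp_rot: [179.9, 0.1, 178.5]
wrist_force: [-4.0, 1.9, 8.5]
opening: 0.0127
grasp_force: 51.6
time: 21.4
ee_pos: [0.5278, 0.2928, 0.0671]
tcp_rot: [-179.8, 0.1, 178.3]
wrist_force: [-3.5, -14.0, 12.2]
opening: 0.0126
grasp_force: 52.2
```

```bash
python3 -m jog '[[[0,0,0,0,0.5],[0,0,0,0,0.5],[0,0,0,0,0.5],[0,0,0.4,0,0.5],[0,0,0.7,0,0.5],[0,0,0.7,0,0.5],[0,0,0.7,0,0.5]]]'; python3 -m jog '[[[0.15,-0.8,0,-0.38,0.5],[0.15,-0.8,0,-0.38,0.5],[0.15,-0.8,0,-0.38,0.5],[0.15,-0.8,0,-0.38,0.5],[0.15,-0.8,0,-0.38,0.5],[0.15,-0.8,0,-0.38,0.5],[0.15,-0.8,0,-0.38,0.5]]]'; python3 -m jog '[[[0.15,-0.8,0,-0.38,0.5],[0.15,-0.8,0,-0.38,0.5],[0.15,-0.8,0,-0.38,0.5],[0.15,-0.8,0,-0.38,0.5],[0.15,-0.8,0,-0.38,0.5],[0,0,0,0,0.5],[0,0,0,0,0.5]]]'
python3 - <<'E'
from h import *
o=sensors.get_obs();print(o['q'],o['ee_pos'],o['tcp_rot'])
a=camera("wrist"); b=camera("top")
cv2.imwrite("pics/w3.png",cv2.resize(a,(800,600))); np.save("w3.npy",a)
E
```

```text
time: 22.1
ee_pos: [0.5277, 0.2951, 0.1923]
tcp_rot: [180.0, 0.0, 178.3]
wrist_force: [0.6, 0.1, 0.3]
opening: 0.0427
grasp_force: 0.0
time: 22.8
ee_pos: [0.5806, 0.0135, 0.1912]
tcp_rot: [180.0, 0.1, 165.0]
wrist_force: [0.5, 0.2, -0.0]
opening: 0.0427
grasp_force: 0.0
time: 23.5
ee_pos: [0.618, -0.1857, 0.1906]
tcp_rot: [180.0, -0.0, 155.4]
wrist_force: [-0.6, 1.1, 0.1]
opening: 0.0426
grasp_force: 0.0
[-1.67375589e+01  1.78339904e+01  2.04772093e+01  9.26415845e+01
  2.39542410e-02  7.81955644e+00] [ 0.61795271 -0.18571191  0.19060016] [ 1.79976046e+02 -1.63988767e-03  1.55442885e+02]
```

View pics/w3.png

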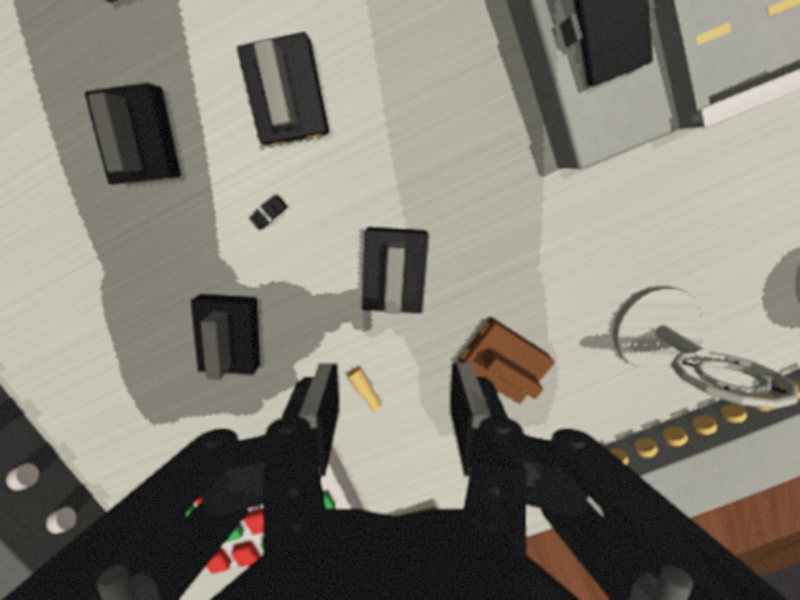

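The wrist view shows cassette A at (395,270) between the brown look-alike (508,360), the BNC (365,388) and the others. Cassette B is at (226,335), C at (284,88) and D at (133,133), all black.

```bash
cat >> h.py <<'E'
from scipy.spatial.transform import Rotation as R
def wristT(pos,rpy):
    T=np.eye(4);T[:3,:3]=R.from_euler('xyz',rpy,degrees=True).as_matrix();T[:3,3]=pos
    return T@camera_params("wrist")["tool_from_camera"]
def pk(T,n,cs,z,s=1.5625):
    a=np.array([w("wrist",(x+.5)/s-.5,(y+.5)/s-.5,z,T) for x,y in cs]); e=a[0]+a[1]-a[2]-a[3] 
    print(n,a.mean(0).round(4),"len",round(np.linalg.norm(e)/2,4),"wid",round(np.linalg.norm(a[0]-a[1]+a[3]-a[2])/2,4),"ang",round(np.degrees(np.arctan2(e[1],e[0])),1))
E
python3 - <<'E'
from h import *
T=wristT([ 0.61795, -0.18571,  0.1906],[180,0,155.44])
pk(T,"A rib",[(387,248),(405,248),(402,312),(386,311)],.044)
pk(T,"A slab",[(366,229),(428,231),(424,312),(363,306)],.02)
pk(T,"B slab",[(194,300),(257,296),(258,373),(195,371)],.02)
pk(T,"C slab",[(238,46),(307,34),(328,131),(262,139)],.02)
pk(T,"D slab",[(87,93),(160,84),(180,177),(109,181)],.02)
E
```

```text
A rib [ 0.6188 -0.1845] len 0.0479 wid 0.0123 ang 153.7
A slab [ 0.6177 -0.1838] len 0.0635 wid 0.0481 ang 153.0
B slab [ 0.61   -0.3348] len 0.0671 wid 0.0533 ang 148.7
C slab [ 0.4671 -0.1999] len 0.0621 wid 0.0479 ang 166.1
D slab [ 0.4464 -0.3136] len 0.0624 wid 0.055 ang 160.1
```

```bash
python3 -m jog '[[[0.02,0.01,-0.8,-0.4,0.5],[0,0,-0.8,0,0.5],[0,0,-0.8,0,0.5],[0,0,-0.5,0,0.5],[0,0,-0.25,0,0.5],[0,0,-0.17,0,0.5],[0,0,0,0,0.5],[0,0,0,0,0.5]]]'; python3 -m jog '[[[0,0,0,0,0],[0,0,0,0,0],[0,0,0,0,0],[0,0,0,0,0],[0,0,0,0,0]]]' 60;  python3 -m jog '[[[0,0,0.3,0,0],[0,0,0.6,0,0],[0,0,0.7,0,0],[0,0,0.7,0,0],[0,0,0.4,0,0],[0,0,0,0,0]]]'
```

```text
time: 24.4
ee_pos: [0.6198, -0.1845, 0.0269]
tcp_rot: [180.0, 0.2, 153.5]
wrist_force: [0.1, -1.0, -0.1]
opening: 0.0428
grasp_force: 0.0
time: 24.9
ee_pos: [0.6196, -0.1848, 0.0266]
tcp_rot: [180.0, 0.2, 153.5]
wrist_force: [-0.4, -0.2, 6.4]
opening: 0.0109
grasp_force: 61.0
time: 25.5
ee_pos: [0.6202, -0.185, 0.1647]
tcp_rot: [179.9, 0.4, 153.5]
wrist_force: [-0.0, -0.5, -1.3]
opening: 0.0107
grasp_force: 59.9
```

```bash
python3 -m jog '[[[-0.1,0.41,0,-1,0],[-0.1,0.41,0,-1,0],[-0.1,0.41,0,-1,0],[-0.1,0.41,0,-1,0],[-0.1,0.41,0,-1,0],[-0.1,0.41,0,-1,0],[-0.1,0.41,0,-1,0],[-0.1,0.41,0,-1,0]]]'; python3 -m jog '[[[-0.1,0.41,0,-1,0],[-0.1,0.41,0,-1,0],[-0.1,0.41,0,-1,0],[-0.1,0.41,0,-1,0],[-0.09,0.39,0,-1,0],[0,0,0,-0.04,0],[0,0,0,0,0],[0,0,0,0,0]]]'
```

```text
time: 26.3
ee_pos: [0.5781, -0.0198, 0.159]
tcp_rot: [-179.9, 0.0, 113.3]
wrist_force: [0.2, -0.2, -0.2]
opening: 0.0111
grasp_force: 37.9
time: 27.1
ee_pos: [0.5544, 0.0803, 0.1598]
tcp_rot: [-180.0, 0.1, 88.4]
wrist_force: [0.2, 0.6, -1.7]
opening: 0.0104
grasp_force: 64.3
```

The grip force dipped on the way, so I'll look at how the cassette hangs.

Run:
```python
from h import *
a=camera("wrist")[150:350,130:390]; b=camera("side")[130:330,150:330]
cv2.imwrite("pics/m4.png",np.hstack([cv2.resize(a,None,fx=1.8,fy=1.8),cv2.resize(b,None,fx=1.8,fy=1.8,interpolation=cv2.INTER_CUBIC)]))
```

```text
(no output)
```

View pics/m4.png

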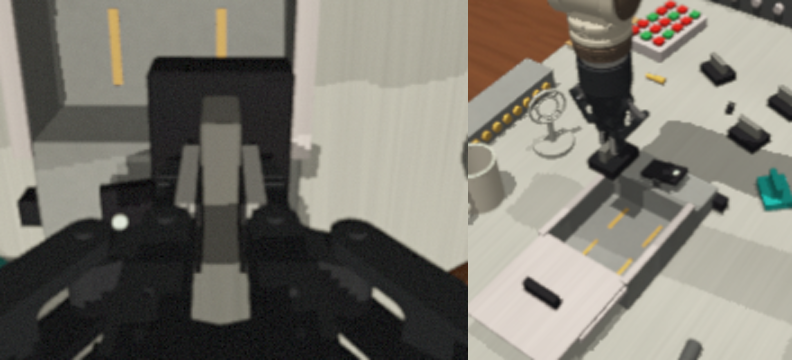

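The cassette hangs straight in the fingers, and the case is open with four contact marks. I lower it in.

```bash
python3 -m jog '[[[0.02,0,-0.6,0,0],[0,0,-0.6,0,0],[0,0,-0.5,0,0],[0,0,-0.4,0,0],[0,0,-0.25,0,0],[0,0,-0.12,0,0],[0,0,0,0,0],[0,0,0,0,0]]]'; python3 -m jog '[[[0,0,-0.05,0,0],[0,0,0,0,0],[0,0,0,0,0]]]'
```

```text
time: 28.0
ee_pos: [0.5561, 0.0809, 0.0378]
tcp_rot: [179.9, 0.0, 88.3]
wrist_force: [0.3, -0.2, -1.9]
opening: 0.0101
grasp_force: 64.4
time: 28.3
ee_pos: [0.5557, 0.081, 0.0346]
tcp_rot: [180.0, 0.1, 88.3]
wrist_force: [0.0, 1.0, -1.1]
opening: 0.0105
grasp_force: 64.4
```

```bash
python3 -m jog '[[[0,0,-0.04,0,0],[0,0,0,0,0.33],[0,0,0,0,0.33],[0,0,0,0,0.33],[0,0,0.3,0,0.33],[0,0,0.7,0,0.33],[0,0,0.8,0,0.33],[0,0,0.9,0,0.33]]]'; python3 -m jog '[[[-0.11,-0.35,0,0.97,0.5],[-0.11,-0.35,0,0.97,0.5],[-0.11,-0.35,0,0.97,0.5],[-0.11,-0.35,0,0.97,0.5],[-0.11,-0.35,0,0.97,0.5],[-0.11,-0.35,0,0.97,0.5],[-0.11,-0.35,0,0.97,0.5],[-0.11,-0.35,0,0.97,0.5]]]'; python3 -m jog '[[[-0.11,-0.35,0,0.97,0.5],[-0.11,-0.35,0,0.97,0.5],[-0.11,-0.35,0,0.97,0.5],[-0.11,-0.35,0,0.97,0.5],[-0.11,-0.35,0,0.97,0.5],[-0.11,-0.35,0,0.97,0.5],[-0.11,-0.35,0,0.97,0.5],[-0.11,-0.4,0,0.97,0.5]]]'; python3 -m jog '[[[0,0,0,0,0.5],[0,0,0,0,0.5]]]';python3 - <<'E'
from h import *
o=sensors.get_obs();print(o['ee_pos'],o['tcp_rot'])
a=camera("wrist")
cv2.imwrite("pics/w5.png",cv2.resize(a,(800,600)))
E
```

```text
time: 29.1
ee_pos: [0.5549, 0.0808, 0.1694]
tcp_rot: [-180.0, 0.1, 88.3]
wrist_force: [1.1, 0.8, 0.2]
opening: 0.028
grasp_force: 0.0
time: 29.9
ee_pos: [0.5113, -0.0598, 0.1687]
tcp_rot: [179.9, 0.1, 127.3]
wrist_force: [0.6, -0.1, 0.3]
opening: 0.0424
grasp_force: 0.0
time: 30.7
ee_pos: [0.4673, -0.2022, 0.1687]
tcp_rot: [180.0, 0.1, 166.1]
wrist_force: [0.5, 0.8, -0.7]
opening: 0.0431
grasp_force: 0.0
time: 30.9
ee_pos: [0.4675, -0.2017, 0.1682]
tcp_rot: [180.0, 0.1, 165.8]
wrist_force: [-0.5, 1.2, -0.1]
opening: 0.0424
grasp_force: 0.0
[ 0.46752113 -0.20168555  0.16820308] [1.79983004e+02 1.04792275e-01 1.65765718e+02]
```

View pics/w5.png

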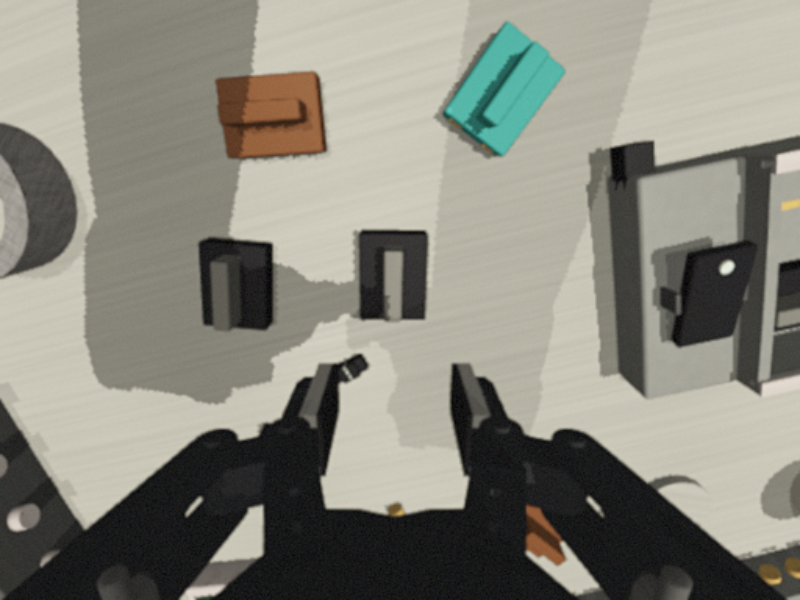

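Cassette C is square under the fingers (rib at u≈393), D is at (237,285), and neither has been knocked. I pick C and place it at (0.4876, 0.0824).

```bash
python3 -m jog '[[[0,0,-0.8,0,0.5],[0,0,-0.8,0,0.5],[0,0,-0.6,0,0.5],[0,0,-0.4,0,0.5],[0,0,-0.2,0,0.5],[0,0,-0.06,0,0.5],[0,0,0,0,0.5],[0,0,0,0,0.5]]]'; python3 -m jog '[[[0,0,0,0,0],[0,0,0,0,0],[0,0,0,0,0],[0,0,0,0,0],[0,0,0,0,0]]]' 60;  python3 -m jog '[[[0,0,0.3,0,0],[0,0,0.6,0,0],[0,0,0.7,0,0],[0,0,0.7,0,0],[0,0,0.4,0,0],[0,0,0,0,0]]]'
```

```text
time: 31.75
ee_pos: [0.4683, -0.2017, 0.0256]
tcp_rot: [180.0, 0.2, 165.9]
wrist_force: [0.6, -0.3, -0.5]
opening: 0.0425
grasp_force: 0.0
time: 32.25
ee_pos: [0.468, -0.2018, 0.0252]
tcp_rot: [180.0, 0.1, 165.9]
wrist_force: [-0.4, 0.7, 4.9]
opening: 0.0106
grasp_force: 60.1
time: 32.85
ee_pos: [0.4686, -0.2021, 0.1631]
tcp_rot: [-180.0, 0.3, 165.9]
wrist_force: [0.6, -0.4, -1.5]
opening: 0.011
grasp_force: 59.1
```

```bash
python3 -m jog '[[[0.024,0.35,0,-0.97,0],[0.024,0.35,0,-0.97,0],[0.024,0.35,0,-0.97,0],[0.024,0.35,0,-0.97,0],[0.024,0.35,0,-0.97,0],[0.024,0.35,0,-0.97,0],[0.024,0.35,0,-0.97,0],[0.024,0.35,0,-0.97,0]]]'; python3 -m jog '[[[0.024,0.36,0,-0.97,0],[0.024,0.36,0,-0.97,0],[0.024,0.36,0,-0.97,0],[0.024,0.36,0,-0.97,0],[0.024,0.36,0,-0.97,0],[0.024,0.36,0,-0.97,0],[0.024,0.36,0,-0.97,0],[0.024,0.36,0,-0.97,0]]]';python3 -m jog '[[[0,0,0,0,0],[0,0,0,0,0]]]'
```

```text
time: 33.65
ee_pos: [0.4765, -0.0608, 0.1581]
tcp_rot: [-179.9, -0.0, 126.9]
wrist_force: [-0.5, -0.4, -2.2]
opening: 0.0106
grasp_force: 59.1
time: 34.45
ee_pos: [0.4861, 0.0831, 0.1581]
tcp_rot: [-179.9, 0.1, 88.1]
wrist_force: [0.1, -0.3, -2.3]
opening: 0.0109
grasp_force: 59.1
time: 34.65
ee_pos: [0.4862, 0.0824, 0.1584]
tcp_rot: [-179.9, 0.1, 88.5]
wrist_force: [-0.5, -0.3, -1.2]
opening: 0.0107
grasp_force: 59.1
```

```bash
python3 -m jog '[[[0.03,0,-0.6,0,0],[0,0,-0.6,0,0],[0,0,-0.5,0,0],[0,0,-0.4,0,0],[0,0,-0.25,0,0],[0,0,-0.1,0,0],[0,0,-0.05,0,0],[0,0,0,0,0]]]'; python3 -m jog '[[[0,0,-0.04,0,0],[0,0,0,0,0],[0,0,0,0,0]]]'
python3 - <<'E'
from h import *
T=wristT([ 0.46752, -0.20169,  0.1682],[180,0.1,165.77])
pk(T,"D slab",[(201,241),(272,243),(271,328),(202,327)],.02)
pk(T,"D rib",[(210,258),(228,256),(230,329),(214,329)],.044)
E
```

```text
time: 35.45
ee_pos: [0.4885, 0.0823, 0.0348]
tcp_rot: [179.9, 0.0, 88.3]
wrist_force: [-0.6, 0.9, -1.7]
opening: 0.0104
grasp_force: 59.1
time: 35.75
ee_pos: [0.4884, 0.0825, 0.0327]
tcp_rot: [180.0, 0.0, 88.3]
wrist_force: [0.3, 0.3, -2.3]
opening: 0.0109
grasp_force: 59.1
D slab [ 0.4434 -0.3162] len 0.0664 wid 0.0524 ang 158.9
D rib [ 0.4414 -0.3177] len 0.0519 wid 0.0119 ang 160.5
```

```bash
python3 -m jog '[[[0,0,-0.02,0,0],[0,0,0,0,0.33],[0,0,0,0,0.33],[0,0,0,0,0.33],[0,0,0.3,0,0.33],[0,0,0.7,0,0.33],[0,0,0.8,0,0.33],[0,0,0.9,0,0.33]]]'; python3 -m jog '[[[-0.054,-0.5,0,0.9,0.5],[-0.054,-0.5,0,0.9,0.5],[-0.054,-0.5,0,0.9,0.5],[-0.054,-0.5,0,0.9,0.5],[-0.054,-0.5,0,0.9,0.5],[-0.054,-0.5,0,0.9,0.5],[-0.054,-0.5,0,0.9,0.5],[-0.054,-0.5,0,0.9,0.5]]]'; python3 -m jog '[[[-0.054,-0.5,0,0.9,0.5],[-0.054,-0.5,0,0.9,0.5],[-0.054,-0.5,0,0.9,0.5],[-0.054,-0.5,0,0.9,0.5],[-0.054,-0.5,0,0.9,0.5],[-0.054,-0.5,0,0.9,0.5],[-0.054,-0.5,0,0.9,0.5],[-0.054,-0.46,0,0.84,0.5]]]'; python3 -m jog '[[[0,0,0,0,0.5],[0,0,0,0,0.5]]]';python3 - <<'E'
from h import *
o=sensors.get_obs();print(o['ee_pos'],o['tcp_rot'])
a=camera("wrist")
cv2.imwrite("pics/w6.png",cv2.resize(a,(800,600)))
E
```

```text
time: 36.55
ee_pos: [0.4876, 0.0823, 0.1684]
tcp_rot: [-180.0, 0.1, 88.3]
wrist_force: [-0.1, 0.6, -0.0]
opening: 0.0283
grasp_force: 0.0
time: 37.35
ee_pos: [0.4665, -0.1186, 0.1677]
tcp_rot: [179.9, 0.1, 124.5]
wrist_force: [0.3, -0.2, 0.3]
opening: 0.043
grasp_force: 0.0
time: 38.15
ee_pos: [0.4448, -0.3168, 0.1676]
tcp_rot: [-180.0, 0.1, 160.2]
wrist_force: [0.1, -0.1, -0.4]
opening: 0.0427
grasp_force: 0.0
time: 38.35
ee_pos: [0.4449, -0.3157, 0.167]
tcp_rot: [180.0, 0.1, 159.9]
wrist_force: [-0.6, -0.0, -0.3]
opening: 0.0429
grasp_force: 0.0
[ 0.44489568 -0.31568846  0.16699272] [1.79978719e+02 7.36169843e-02 1.59893651e+02]
```

View pics/w6.png

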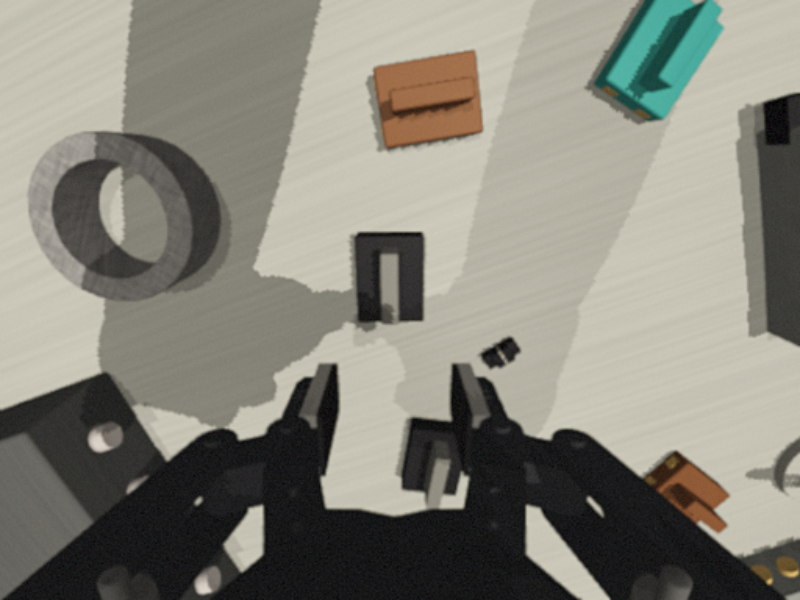

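D is in place (rib at u≈389, about 1.5 mm off) and B shows at (435,457). I pick D.

```bash
python3 -m jog '[[[-0.01,-0.03,-0.8,0,0.5],[0,0,-0.8,0,0.5],[0,0,-0.6,0,0.5],[0,0,-0.4,0,0.5],[0,0,-0.2,0,0.5],[0,0,-0.03,0,0.5],[0,0,0,0,0.5],[0,0,0,0,0.5]]]'; python3 -m jog '[[[0,0,0,0,0],[0,0,0,0,0],[0,0,0,0,0],[0,0,0,0,0],[0,0,0,0,0]]]' 60;  python3 -m jog '[[[0,0,0.3,0,0],[0,0,0.6,0,0],[0,0,0.7,0,0],[0,0,0.7,0,0],[0,0,0.4,0,0],[0,0,0,0,0]]]'
python3 - <<'E'
from h import *
T=wristT([ 0.4449, -0.31569,  0.167],[180,0.1,159.89])
pk(T,"B rib",[(432,444),(451,446),(444,505),(427,504)],.044)
print(w("wrist",409/1.5625,418/1.5625,.02,T))
E
```

```text
time: 39.2
ee_pos: [0.4453, -0.3174, 0.0263]
tcp_rot: [-180.0, 0.2, 160.0]
wrist_force: [0.5, 0.3, -0.7]
opening: 0.0425
grasp_force: 0.0
time: 39.7
ee_pos: [0.4449, -0.3174, 0.0257]
tcp_rot: [-180.0, 0.1, 160.0]
wrist_force: [-0.6, 0.2, 6.0]
opening: 0.0105
grasp_force: 60.8
time: 40.3
ee_pos: [0.4455, -0.3178, 0.1637]
tcp_rot: [-179.9, 0.3, 160.0]
wrist_force: [0.5, -0.5, -1.4]
opening: 0.0105
grasp_force: 59.8
B rib [ 0.6031 -0.3352] len 0.0592 wid 0.0145 ang 157.4
[ 0.56003571 -0.34376372]
```

```bash
python3 -m jog '[[[0.112,0.47,0,-0.72,0],[0.112,0.47,0,-0.72,0],[0.112,0.47,0,-0.72,0],[0.112,0.47,0,-0.72,0],[0.112,0.47,0,-0.72,0],[0.112,0.47,0,-0.72,0],[0.112,0.47,0,-0.72,0]]]'; python3 -m jog '[[[0.112,0.47,0,-0.72,0],[0.112,0.47,0,-0.72,0],[0.112,0.47,0,-0.72,0],[0.112,0.47,0,-0.72,0],[0.112,0.47,0,-0.72,0],[0.112,0.47,0,-0.72,0],[0.112,0.47,0,-0.72,0]]]';python3 -m jog '[[[0.112,0.47,0,-0.72,0],[0.112,0.47,0,-0.72,0],[0.112,0.47,0,-0.72,0],[0.112,0.47,0,-0.72,0],[0.112,0.47,0,-0.72,0],[0.112,0.47,0,-0.66,0],[0,0,0,0,0],[0,0,0,0,0]]]'; python3 -m jog '[[[0,0,0,0,0]]]'
```

```text
time: 41.0
ee_pos: [0.4832, -0.1514, 0.1586]
tcp_rot: [-180.0, -0.0, 134.7]
wrist_force: [-0.2, 0.5, -1.6]
opening: 0.0108
grasp_force: 59.7
time: 41.7
ee_pos: [0.5224, 0.0129, 0.1585]
tcp_rot: [-179.9, 0.0, 109.5]
wrist_force: [0.3, -0.2, -1.6]
opening: 0.0106
grasp_force: 59.7
time: 42.5
ee_pos: [0.5559, 0.153, 0.1585]
tcp_rot: [-179.9, 0.1, 88.4]
wrist_force: [0.6, -0.4, -1.8]
opening: 0.0105
grasp_force: 59.7
time: 42.6
ee_pos: [0.5561, 0.1523, 0.1592]
tcp_rot: [-180.0, 0.1, 88.3]
wrist_force: [0.1, -0.8, -1.6]
opening: 0.0103
grasp_force: 59.7
```

```bash
python3 -m jog '[[[0.03,0.07,-0.6,0,0],[0,0,-0.6,0,0],[0,0,-0.5,0,0],[0,0,-0.4,0,0],[0,0,-0.25,0,0],[0,0,-0.1,0,0],[0,0,-0.05,0,0],[0,0,0,0,0]]]'; python3 -m jog '[[[0,0,-0.04,0,0],[0,0,0,0,0],[0,0,0,0,0]]]'
```

```text
time: 43.4
ee_pos: [0.5583, 0.1563, 0.0355]
tcp_rot: [179.9, 0.0, 88.3]
wrist_force: [-0.3, -0.0, -1.2]
opening: 0.0105
grasp_force: 59.8
time: 43.7
ee_pos: [0.5582, 0.1565, 0.0332]
tcp_rot: [180.0, 0.0, 88.3]
wrist_force: [-0.6, -0.1, -2.0]
opening: 0.0103
grasp_force: 59.8
```

```bash
python3 -m jog '[[[0,0,-0.03,0,0],[0,0,0,0,0.33],[0,0,0,0,0.33],[0,0,0,0,0.33],[0,0,0.3,0,0.33],[0,0,0.7,0,0.33],[0,0,0.8,0,0.33],[0,0,0.9,0,0.33]]]'; python3 -m jog '[[[0.052,-0.49,0,0.64,0.5],[0.052,-0.49,0,0.64,0.5],[0.052,-0.49,0,0.64,0.5],[0.052,-0.49,0,0.64,0.5],[0.052,-0.49,0,0.64,0.5],[0.052,-0.49,0,0.64,0.5],[0.052,-0.49,0,0.64,0.5]]]'; python3 -m jog '[[[0.052,-0.49,0,0.64,0.5],[0.052,-0.49,0,0.64,0.5],[0.052,-0.49,0,0.64,0.5],[0.052,-0.49,0,0.64,0.5],[0.052,-0.49,0,0.64,0.5],[0.052,-0.49,0,0.64,0.5],[0.052,-0.49,0,0.64,0.5]]]';  python3 -m jog '[[[0.052,-0.49,0,0.64,0.5],[0.052,-0.49,0,0.64,0.5],[0.052,-0.49,0,0.64,0.5],[0.052,-0.49,0,0.64,0.5],[0.052,-0.49,0,0.64,0.5],[0.052,-0.54,0,0.6,0.5],[0,0,0,0,0.5],[0,0,0,0,0.5]]]';python3 - <<'E'
from h import *
o=sensors.get_obs();print(o['ee_pos'],o['tcp_rot'])
a=camera("wrist"); cv2.imwrite("pics/w7.png",np.hstack([cv2.resize(a[100:350,130:390],None,fx=1.5625,fy=1.5625),cv2.resize(camera("top")[145:245,80:260],None,fx=2.17,fy=3.91)[:390]]))
E
```

```text
time: 44.5
ee_pos: [0.5574, 0.1563, 0.1683]
tcp_rot: [-180.0, 0.1, 88.3]
wrist_force: [1.3, 0.1, 0.3]
opening: 0.028
grasp_force: 0.0
time: 45.2
ee_pos: [0.5763, -0.0161, 0.1677]
tcp_rot: [179.9, 0.1, 110.9]
wrist_force: [0.2, -0.8, 0.0]
opening: 0.043
grasp_force: 0.0
time: 45.9
ee_pos: [0.5945, -0.1876, 0.1677]
tcp_rot: [180.0, 0.1, 133.3]
wrist_force: [0.3, 0.5, 0.6]
opening: 0.043
grasp_force: 0.0
time: 46.7
ee_pos: [0.6099, -0.3364, 0.1668]
tcp_rot: [180.0, 0.1, 152.0]
wrist_force: [-0.7, 0.4, 0.7]
opening: 0.0428
grasp_force: 0.0
[ 0.60986464 -0.33635706  0.16684652] [1.79977666e+02 6.33346021e-02 1.52022929e+02]Traceback (most recent call last):
  File "<stdin>", line 3, in <module>
    return _nx.concatenate(arrs, 1, dtype=dtype, casting=casting)
           ~~~~~~~~~~~~~~~^^^^^^^^^^^^^^^^^^^^^^^^^^^^^^^^^^^^^^^
ValueError: all the input array dimensions except for the concatenation axis must match exactly, but along dimension 0, the array at index 0 has size 391 and the array at index 1 has size 390
```

Run:
```python
from h import *
a=camera("wrist")[100:350,130:390]; b=camera("top")[145:245,80:260]
cv2.imwrite("pics/w7.png",np.hstack([cv2.resize(a,(406,391)),cv2.resize(b,(391,217)) if 0 else cv2.copyMakeBorder(cv2.resize(b,(391,217),interpolation=cv2.INTER_CUBIC),0,174,0,0,0)]))
```

```text
(no output)
```

View pics/w7.png

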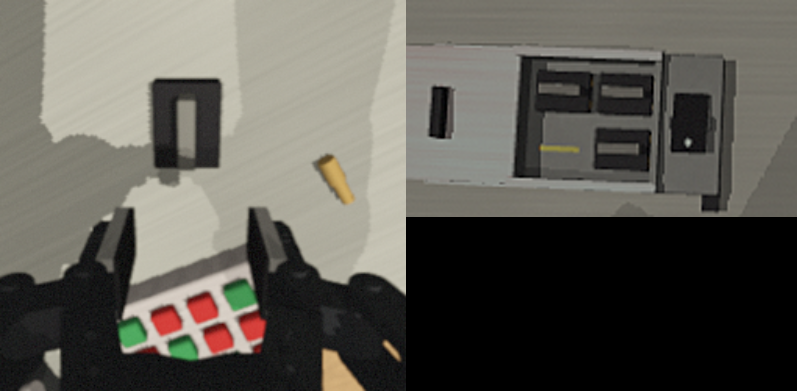

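B is square under the fingers at (187,123). The top inset shows three cassettes lying flat in the case, with the (+32,+34) slot free. I pick B.

```bash
python3 -m jog '[[[-0.01,-0.02,-0.8,0,0.5],[0,0,-0.8,0,0.5],[0,0,-0.6,0,0.5],[0,0,-0.4,0,0.5],[0,0,-0.2,0,0.5],[0,0,-0.02,0,0.5],[0,0,0,0,0.5],[0,0,0,0,0.5]]]'; python3 -m jog '[[[0,0,0,0,0],[0,0,0,0,0],[0,0,0,0,0],[0,0,0,0,0],[0,0,0,0,0]]]' 60;  python3 -m jog '[[[0,0,0.3,0,0],[0,0,0.6,0,0],[0,0,0.7,0,0],[0,0,0.7,0,0],[0,0,0.4,0,0],[0,0,0,0,0]]]'
```

```text
time: 47.7
ee_pos: [0.6103, -0.3374, 0.0271]
tcp_rot: [180.0, 0.2, 152.1]
wrist_force: [0.4, -0.3, 0.9]
opening: 0.0428
grasp_force: 0.0
time: 48.2
ee_pos: [0.6099, -0.3374, 0.0263]
tcp_rot: [180.0, 0.1, 152.1]
wrist_force: [-0.1, -0.1, 5.2]
opening: 0.0103
grasp_force: 61.2
time: 48.8
ee_pos: [0.6105, -0.3376, 0.1646]
tcp_rot: [180.0, 0.4, 152.1]
wrist_force: [-0.3, -0.1, -1.1]
opening: 0.0108
grasp_force: 60.3
```

```bash
python3 -m jog '[[[-0.12,0.49,0,-0.64,0],[-0.12,0.49,0,-0.64,0],[-0.12,0.49,0,-0.64,0],[-0.12,0.49,0,-0.64,0],[-0.12,0.49,0,-0.64,0],[-0.12,0.49,0,-0.64,0],[-0.12,0.49,0,-0.64,0]]]'; python3 -m jog '[[[-0.12,0.49,0,-0.64,0],[-0.12,0.49,0,-0.64,0],[-0.12,0.49,0,-0.64,0],[-0.12,0.49,0,-0.64,0],[-0.12,0.49,0,-0.64,0],[-0.12,0.49,0,-0.64,0],[-0.12,0.49,0,-0.64,0]]]';python3 -m jog '[[[-0.12,0.49,0,-0.64,0],[-0.12,0.49,0,-0.64,0],[-0.12,0.49,0,-0.64,0],[-0.12,0.49,0,-0.64,0],[-0.12,0.49,0,-0.64,0],[-0.12,0.54,0,-0.6,0],[0,0,0,0,0],[0,0,0,0,0]]]'; python3 -m jog '[[[0,0,0,0,0]]]'
```

```text
time: 49.5
ee_pos: [0.5665, -0.1644, 0.1586]
tcp_rot: [-179.9, -0.1, 129.6]
wrist_force: [0.6, -0.5, -1.8]
opening: 0.0107
grasp_force: 60.2
time: 50.2
ee_pos: [0.5244, 0.0069, 0.1587]
tcp_rot: [-179.9, 0.0, 107.2]
wrist_force: [0.1, 0.3, -2.1]
opening: 0.0106
grasp_force: 60.2
time: 51.0
ee_pos: [0.4888, 0.1557, 0.1591]
tcp_rot: [-179.9, 0.1, 88.4]
wrist_force: [0.5, 0.1, -1.6]
opening: 0.0105
grasp_force: 60.2
time: 51.1
ee_pos: [0.4892, 0.1549, 0.1595]
tcp_rot: [-179.9, 0.1, 88.3]
wrist_force: [-0.7, -1.5, -1.1]
opening: 0.0106
grasp_force: 60.2
```

```bash
python3 -m jog '[[[0.01,0.05,-0.6,0,0],[0,0,-0.6,0,0],[0,0,-0.5,0,0],[0,0,-0.4,0,0],[0,0,-0.25,0,0],[0,0,-0.1,0,0],[0,0,-0.05,0,0],[0,0,0,0,0]]]'; python3 -m jog '[[[0,0,-0.03,0,0],[0,0,0,0,0],[0,0,0,0,0]]]'
```

```text
time: 51.9
ee_pos: [0.4904, 0.1579, 0.0359]
tcp_rot: [179.9, 0.0, 88.3]
wrist_force: [0.7, 1.1, -1.0]
opening: 0.0106
grasp_force: 60.3
time: 52.2
ee_pos: [0.4902, 0.1581, 0.0342]
tcp_rot: [180.0, 0.0, 88.3]
wrist_force: [0.8, 0.4, -1.2]
opening: 0.0108
grasp_force: 60.3
```

```bash
python3 -m jog '[[[0,0,-0.03,0,0],[0,0,0,0,0.33],[0,0,0,0,0.33],[0,0,0,0,0.33],[0,0,0.3,0,0.33],[0,0,0.7,0,0.33],[0,0,0.8,0,0.33],[0,0,0.6,0,0.33]]]'; python3 -m jog '[[[0.05,0.17,0,1,0.5],[0.05,0.17,0,1,0.5],[0.05,0.17,0,1,0.5],[0.05,0.17,0,1,0.5],[0.05,0.17,0,1,0.5],[0.05,0.17,0,1,0.5],[0.05,0.17,0,1,0.5],[0.05,0.17,0,1,0.5]]]'; python3 -m jog '[[[0.05,0.17,0,1,0.5],[0.05,0.17,0,1,0.5],[0.05,0.17,0,1,0.5],[0.05,0.17,0,1,0.5],[0.05,0.17,0,1,0.5],[0.05,0.17,0,1,0.5],[0.05,0.17,0,1,0.5],[0,0.1,0,1,0.5]]]';python3 -m jog '[[[0,0,0,1,0.5],[0,0,0,1,0.5],[0,0,0,0,0.5],[0,0,0,0,0.5]]]'
python3 - <<'E'
from h import *
o=sensors.get_obs();print(o['q'])
b=camera("top")[145:245,80:260]; c=camera("side")[180:320,140:320]
cv2.imwrite("pics/w8.png",np.vstack([cv2.resize(b,(540,300),interpolation=cv2.INTER_CUBIC),cv2.resize(c,(540,300))]) )
E
```

```text
time: 53.0
ee_pos: [0.4903, 0.158, 0.156]
tcp_rot: [179.8, 0.0, 88.3]
wrist_force: [0.6, 0.1, 0.2]
opening: 0.0282
grasp_force: 0.0
time: 53.8
ee_pos: [0.5102, 0.2263, 0.1536]
tcp_rot: [179.9, 0.1, 128.5]
wrist_force: [0.4, 1.0, 0.3]
opening: 0.0424
grasp_force: 0.0
time: 54.6
ee_pos: [0.5277, 0.291, 0.1535]
tcp_rot: [179.9, 0.1, 168.5]
wrist_force: [-0.8, 0.4, 0.4]
opening: 0.0425
grasp_force: 0.0
time: 55.0
ee_pos: [0.5276, 0.2905, 0.1531]
tcp_rot: [180.0, 0.1, 178.2]
wrist_force: [0.2, 0.1, -0.5]
opening: 0.043
grasp_force: 0.0
[ 2.88422850e+01  1.11975532e+01  8.35403253e+00  8.70569316e+01
 -1.62403775e-02  3.06682635e+01]
```

View pics/w8.png

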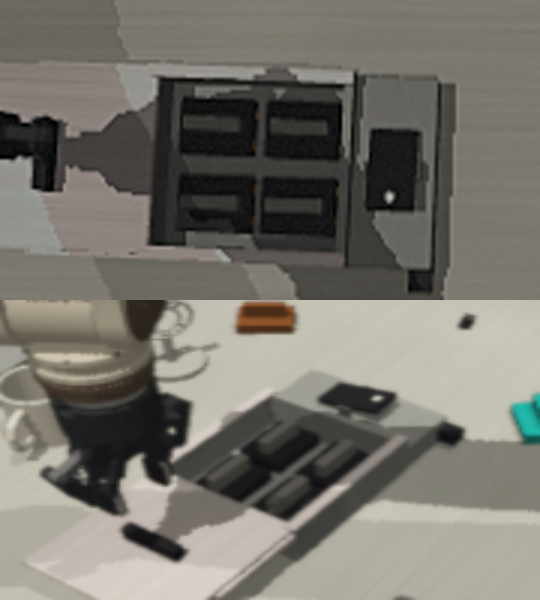

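All four cassettes lie flat in the case, ribs up. I grip the pull and close the lid.

```bash
python3 -m jog '[[[0,0.03,-0.7,0,0.5],[0,0,-0.6,0,0.5],[0,0,-0.3,0,0.5],[0,0,-0.12,0,0.5],[0,0,0,0,0.5],[0,0,0,0,0.5]]]'; python3 -m jog '[[[0,0,0,0,0],[0,0,0,0,0],[0,0,0,0,0],[0,0,0,0,0],[0,0,0,0,0]]]' 60; python3 -m jog '[[[0,-0.2,0,0,0],[-0.015,-0.4,0,0,0],[-0.015,-0.5,0,0,0],[-0.015,-0.5,0,0,0],[-0.015,-0.5,0,0,0],[-0.015,-0.4,0,0,0],[0,0,0,0,0],[0,0,0,0,0]]]'; python3 -m jog '[[[-0.01,-0.3,0,0,0],[-0.01,-0.2,0,0,0],[0,-0.1,0,0,0],[0,-0.1,0,0,0],[0,-0.06,0,0,0],[0,0,0,0,0],[0,0,0,0,0]]]'
```

```text
time: 55.7
ee_pos: [0.5281, 0.2923, 0.0678]
tcp_rot: [179.9, 0.1, 178.3]
wrist_force: [-0.2, -0.6, 0.5]
opening: 0.0427
grasp_force: 0.0
time: 56.2
ee_pos: [0.528, 0.2922, 0.0676]
tcp_rot: [179.9, 0.2, 178.3]
wrist_force: [-1.0, -0.8, 6.4]
opening: 0.0125
grasp_force: 59.1
time: 57.0
ee_pos: [0.5245, 0.1666, 0.0675]
tcp_rot: [180.0, 0.2, 178.3]
wrist_force: [-0.3, -1.1, 7.7]
opening: 0.0125
grasp_force: 59.7
time: 57.7
ee_pos: [0.5236, 0.1325, 0.0676]
tcp_rot: [179.6, 0.2, 178.4]
wrist_force: [0.0, 16.4, 5.3]
opening: 0.0123
grasp_force: 59.8
```

```bash
python3 -m jog '[[[0,-0.06,0,0,0],[0,0,0,0,0],[0,0,0,0,0]]]';python3 -m jog '[[[0,0.12,0,0,0],[0,0,0,0,0],[0,0,0,0,0]]]'
python3 - <<'E'
from h import *
print(sensors.get_obs()['ee_pos'])
E
```

```text
time: 58.0
ee_pos: [0.5236, 0.1323, 0.0676]
tcp_rot: [179.3, 0.2, 178.6]
wrist_force: [0.4, 32.0, 2.0]
opening: 0.0127
grasp_force: 59.7
time: 58.3
ee_pos: [0.5236, 0.1332, 0.0676]
tcp_rot: [179.9, 0.2, 178.4]
wrist_force: [0.4, 1.4, 7.6]
opening: 0.0122
grasp_force: 61.0
[0.52361995 0.1332015  0.06758623]
```

Lid is hard against its shut stop. Next, the ON end of the rocker.

```bash
python3 -m jog '[[[0,0,0,0,0.4],[0,0,0,0,0.4],[0,0,0,0,0.4],[0,0,0.4,0,0.4],[0,0,0.6,0,0.4],[0,0,0,0,0],[0,0,0,0,0]]]'; python3 -m jog '[[[-0.1,-0.44,0,0,0],[-0.1,-0.45,0,0,0],[-0.1,-0.45,0,0,0],[-0.1,-0.45,0,0,0],[-0.1,-0.45,0,0,0],[-0.1,-0.44,0,0,0],[0,0,0,0,0],[0,0,0,0,0]]]'; python3 -m jog '[[[0,0,0,0,0]]]'
```

```text
time: 59.0
ee_pos: [0.523, 0.132, 0.1166]
tcp_rot: [180.0, 0.1, 178.3]
wrist_force: [-0.4, 0.6, -0.8]
opening: 0.0058
grasp_force: 0.0
time: 59.8
ee_pos: [0.4924, -0.0022, 0.1154]
tcp_rot: [180.0, -0.0, 178.3]
wrist_force: [-1.2, 0.3, -0.2]
opening: 0.0
grasp_force: 0.0
time: 59.9
ee_pos: [0.4926, -0.0016, 0.1157]
tcp_rot: [180.0, 0.0, 178.3]
wrist_force: [0.8, -0.2, -0.6]
opening: 0.0
grasp_force: 0.0
```

```bash
python3 -m jog '[[[0,0,-0.5,0,0],[0,0,-0.25,0,0],[0,0,-0.15,0,0],[0,0,-0.15,0,0],[0,0,0,0,0],[0,0,0,0,0]]]'; python3 -m jog '[[[0,0,-0.06,0,0],[0,0,0,0,0],[0,0,0,0,0]]]'
```

```text
time: 60.5
ee_pos: [0.4928, -0.0019, 0.0639]
tcp_rot: [180.0, 0.1, 178.3]
wrist_force: [0.9, -0.0, 1.1]
opening: -0.0003
grasp_force: 0.0
time: 60.8
ee_pos: [0.4933, -0.002, 0.0617]
tcp_rot: [180.0, 0.1, 178.3]
wrist_force: [-1.4, 0.1, 5.5]
opening: -0.0002
grasp_force: 2.5
```

```bash
python3 -m jog '[[[0,0,-0.03,0,0],[0,0,0,0,0],[0,0,0,0,0]]]'; python3 -m jog '[[[0,0,0.5,0,0],[0,0,0.8,0,0],[0,0,0.8,0,0],[-0.3,-0.6,0.2,0,0],[-0.3,-0.6,0,0,0],[-0.3,-0.6,0,0,0],[0,-0.6,0,0,0],[0,-0.6,0,0,0]]]'; python3 -m jog '[[[0,0,0,0,0],[0,0,0,0,0]]]'
python3 - <<'E'
from h import *
b=camera("top")[60:310,60:370]; c=camera("side")[190:300,180:310]
cv2.imwrite("pics/w9.png",np.hstack([cv2.resize(b,(372,300)),cv2.resize(c,(355,300),interpolation=cv2.INTER_CUBIC)]))
E
```

```text
time: 61.1
ee_pos: [0.4934, -0.002, 0.0613]
tcp_rot: [180.0, 0.2, 178.3]
wrist_force: [-4.7, 0.9, 15.2]
opening: -0.0001
grasp_force: 7.8
time: 61.9
ee_pos: [0.4475, -0.1533, 0.1748]
tcp_rot: [-180.0, 0.1, 178.3]
wrist_force: [0.5, -0.5, 0.5]
opening: 0.0002
grasp_force: 0.0
time: 62.1
ee_pos: [0.4477, -0.1524, 0.1743]
tcp_rot: [180.0, 0.1, 178.2]
wrist_force: [-0.4, 0.5, -0.0]
opening: -0.0001
grasp_force: 0.0
```

View pics/w9.png

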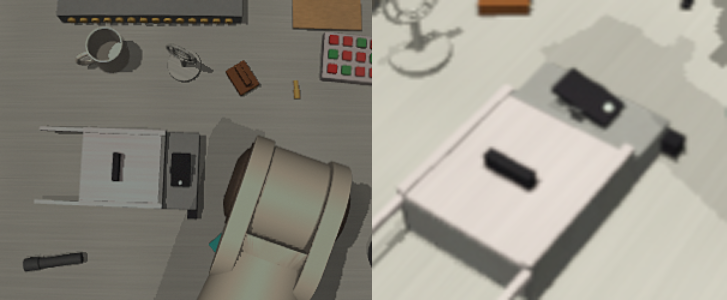

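The lid is shut with its bar at (117,167) in the top view. The rocker's dot end at (606,108) in the side view is down, as it was at the start, so it is on. The bystander objects in view look undisturbed.

```bash
python3 -c "
from workcell import ticket
print(ticket.job_done())"
```

```text
the job is handed in; nothing more can be done
None
```

I switched the case off, opened the lid, laid all four black cassettes flat with ribs up, slid the lid back to its stop, switched the case on again and handed the job in at about 62 s on the robot's clock.

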